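# Take the dust cap off a guide bracket and hold the guide rod through both its bushings

## Robot

A 7-joint arm with a two-finger parallel gripper is mounted at the origin on the work surface. World frame = base frame: x ahead of the robot, y to its left, z up, the work surface at z = 0. Lengths are in m, angles in rad, forces in N, time in s.
With the tool pointing down it reaches from about 0.4 to 0.85 m from the base axis. Payload 4.5 kg.
Tool frame: the origin (TCP) lies where the fingers leave the gripper's body, on its centre line; the fingertips stand 64 mm ahead of it and the grasp point (between the pads) lies 45 mm ahead of it; z points along the fingers, y is the direction in which the jaws open and shut (so a half turn about z gives the same grasp; the last joint's range is limited). The gripper opens to 88 mm and grips with 3 to 60 N. Pads are 18 mm wide; open, the fingers measure 123 mm over their backs; the gripper's body (75 mm by 187 mm) begins 45 mm behind the grasp point.
Start: joints at [1.342, 0.689, -0.195, 1.565, 0.157, 0.902, -0.215], TCP at [0.162, -0.604, 0.303] pointing down, gripper open.
Joint ranges: [-3.01, 3.01], [-0.46, 2.08], [-1.47, 1.51], [0.13, 2.56], [-1, 4.14], [0.04, 2.09], [-2.66, 2.66]. Speed limits (rad/s): [2.57, 2.57, 3.14, 3.14, 3.14, 3.14, 3.14].

## Interface

Orientations are given as a unit quaternion [x, y, z, w].
In Python, from plant import monitor, snapshot, workorder, finder gives the robot as it stands.
- The arm moves only by the tool carry_out, never from a script. Its argument "motion" is one flat list of numbers, 6 for each row, row after row: the shift along the tool's x, y, z in cm, then the turn, a rotation vector about the tool's x, y, z in rad. In form: [x, y, z, rx, ry, rz, x, y, z, rx, ry, rz, ...]. A call has 1 to 8 rows; each row shifts and turns the commanded pose from where the row before left it, along the tool's axes as they then stand; what a row does not reach is not made up. A row lasts 1/8 s, in which the tool goes at most 62.5 mm and 10.7 degrees, less where a joint would pass 70% of its speed; a pose out of reach is approached as far as the arm can. A call with a gripper value outside its range is refused whole. "hand" is the finger opening in cm, from 0 to 8.81, set as the call begins (left out, the last holds). The fingers move at their own pace and stop on an object; "grip_force" is the grip in N (left out, the last holds). Time passes only in rows, so rows that do not move let the fingers close. It gives the time, the measured TCP pose, the force and the opening at its end, in the units of the state.
- monitor.get_state(): the state, without advancing time (a new reading comes with each control period).
- snapshot(name): name is "scene" or "top"; returns a dict with "frame" (384x512x3 uint8, red, green, blue), "range_z" (384x512 float32, m along the optical axis (not along the pixel's ray), 0 where there is no reading), "fx", "fy", "cx", "cy" (pixels), "rvec" (rotation vector, rad) and "tvec" (3), from world to camera coordinates, as OpenCV has them. Camera axes: x right, y down, z forward; pixel columns grow to the right and rows downward; lengths in m; the calibration is good to about 2 mm. A picture is of the moment at which its call begins.
- workorder.finish_job(): hands the job in, once; it reports no verdict.
Trained networks look in a picture, given as the dict that the camera call returned (one of the last four; its "shot" number tells which), for a name from the list of things; names that differ only in an ending like _2 or _b are one class to them, and where a whole thing is asked for, a point or a joint stands for the part that bears it (a point fixed in the world has none). Each returns a list of dicts, best first, with "p" (0 to 1); they miss things now and then, are a little off and sometimes report something else, mostly with a low value. They report only what shows in the picture. A call takes as long as a camera call. They do not tell look-alikes from the thing itself.
- finder.masks_of(picture, thing): "pixels" (384x512 bool, what is visible of it) and "extent" ([left, top, right, bottom] in pixels, round what is visible of it).
The state is a dict: "clock": time; "q": joint angles; "qd": joint speeds; "joint_torque": joint torques, N m; "tool_pos": TCP position; "eef_rot": TCP orientation; "contact_force": force on the tool from outside, world axes, zero at the start; "moment": the same for the moment, N m; "opening": opening from 0.0 (shut) to 1.0 (fully open).
Only numpy, scipy, OpenCV 4.12 (cv2) and the standard library are available. Lean on these libraries where they do the work, as an engineer would, in place of code of your own. Each camera call takes 0.05 s, during which the arm holds its last target. There are 200 camera calls.

## Task

Lift the black dust cap off the top bushing of the white bracket by its handle and set it down upright in the shallow steel tray. Then draw the T-handled rod out of the wooden rack and thread it down through the upper bushing and on through the lower one. Finish while still holding the rod still in your grip, hanging upright through both bushings, with about as much of it showing below the lower arm as between the upper bushing and its handle (about 25 mm each); do not let go of it, do not let the cap fall, and leave the other pin and the other things on the bench where they are.

Things in the scene. Friction and masses are not known exactly. Their poses are not given: they have to be found in the camera images.
- upper_mouth (a point): centre of the top rim of the upper bushing of the white fixed bracket, 150 mm above the bench, z up. Both bushings share the vertical axis through this point; bores 16 mm. The upper is a brass tube, 32 mm outside, 128 to 150 mm high, on a 44 mm square arm (110 to 128 mm). The bracket's column (34 x 50 mm, 128 mm tall) is 65 mm off the axis to this point's -x
- lower_exit (a point): centre of the bottom end of the lower bore, on the same axis, 55 mm above the bench (95 mm below upper_mouth). The lower bushing runs from 55 to 80 mm height, bore 16 mm; the gap from 80 to 110 mm is open, and below the bore there is only the bench. z up
- cap: black plastic dust cap, loose, sitting over the upper bushing's rim at the start: round, 46 mm across, 56 mm tall with its handle. Origin at the centre of its open lower rim, z up; the skirt hangs 16 mm down over the bushing (40 mm inside), so lift it straight up at least 25 mm before moving sideways. About 60 g
- cap_grip (a point): centre of the cap's handle, a level bar 46 mm long along this point's x, 12 mm wide along y, 12 mm high, 50 mm above the cap's lower rim (the bar's underside is 23 mm above the cap's flat top); pinch it from above across y
- tray: shallow open steel tray fixed on the bench, 150 mm along its x, 130 mm along its y, rim 18 mm high, walls and floor about 4 to 5 mm thick; empty. Origin at the centre of its underside, on the bench, z up. It stands on one side of the bracket, the rack on the other
- rod: steel T-handled guide rod, loose, standing upright in one of the rack's two sockets: round shank 12 mm across, 145 mm long, and a crossbar on top. Origin at the tip (lower end), z towards the handle, x along the crossbar. About 180 g
- rod_handle (a point): centre of the rod's square crossbar: 60 mm long along this point's x, 16 mm wide along y, 16 mm high; 153 mm above the tip, 8 mm above the end of the shank. Pinch it from above across y
- rod_tip (a point): centre of the rod's lower end; the end tapers from 12 to 6 mm over its last 4 mm
- rack: wooden block fixed on the bench, 150 mm along its x, 56 mm along its y, 60 mm high, with two upright sockets 45 mm either side of its centre along x, 13.5 mm across and 50 mm deep, loosely holding the T-handled rod and the knob-headed pin. Lift a rod 55 mm or more to free it. Origin at the centre of its underside, z up
- pin_knob (a point): centre of the 28 mm ball knob of the other, shorter steel pin in the rack (shank 12 mm, knob centre 125 mm above the bench); to be left alone
- drum_mid (a point): black rubber sanding drum standing on end with a thin stub on top, 56 mm across, 68 mm tall; loose, to be left alone; this point is about half-way up, above its origin
- driver_mid (a point): screwdriver lying on the bench; loose, to be left alone; this point is about half-way up, above its origin
- jar_mid (a point): closed jar, 56 mm across, 85 mm tall; loose, to be left alone; this point is about half-way up, above its origin
- belt_mid (a point): upright ring of tan abrasive belt, 84 mm across, 30 mm tall; loose, to be left alone; this point is about half-way up, above its origin
- blank_mid (a point): cork blank, 70 x 45 x 22 mm; loose, to be left alone; this point is about half-way up, above its origin
There are look-alikes about, which are no part of the job. What is shaped like the cap but turquoise is not meant.

How it is judged:
On the way, in this order (a step that is already met when the one before it is completed fails the run):
1. the dust cap stands upright in the tray, let go (x of cap_grip in the frame of tray between -0.065 and 0.065 m and y of cap_grip in the frame of tray between -0.055 and 0.055 m and z of cap_grip in the frame of tray below 0.06 m and angle between cap_grip's own z axis and vertical below 0.12 rad and contact force between the fingers and cap below 0.1 N and linear speed of cap below 0.03 m/s), for 0.2 s.
2. the rod's tip has entered the upper bushing from above (horizontal distance between rod_tip and upper_mouth below 0.006 m and z of rod_tip in the frame of upper_mouth below -0.01 m and z of rod_tip in the frame of lower_exit above 0.02 m and angle between rod_tip's own z axis and vertical below 0.15 rad), for 0.05 s.
At the end, for the whole second after the job is handed in: the gripper still holds the rod, at rest, upright within 0.1 rad, through both bushings, its tip 10 to 40 mm below the lower bushing (so its handle is clear above the upper one and the bracket does not carry it); the dust cap stands upright in the tray, let go (x of cap_grip in the frame of tray between -0.065 and 0.065 m and y of cap_grip in the frame of tray between -0.055 and 0.055 m and z of cap_grip in the frame of tray below 0.06 m and angle between cap_grip's own z axis and vertical below 0.12 rad and contact force between the fingers and cap below 0.1 N and horizontal distance between rod_tip and lower_exit below 0.008 m and horizontal distance between rod_handle and upper_mouth below 0.01 m and z of rod_tip in the frame of lower_exit between -0.04 and -0.01 m and angle between rod_tip's own z axis and vertical below 0.1 rad and contact force between the fingers and rod above 1 N and linear speed of rod below 0.03 m/s); the arm keeps its last pose, push and grip.
It fails at once if the cap is let fall: off the bracket and out of the grip while more than 30 mm above its resting height in the tray (distance of cap from where it was at the start of the episode above 0.05 m and height (world z) of cap above 0.035 m and contact force between the fingers and cap below 0.01 N).
It fails at once if the knob-headed pin is moved by more than 25 mm (distance of pin_knob from where it was at the start of the episode above 0.025 m).
It fails at once if another thing on the bench is moved by more than 40 mm (distance of any of drum_mid, driver_mid, jar_mid, belt_mid, blank_mid from where it was at the start of the episode above 0.04 m).
It also fails if it takes over 61 s, if anything falls off the work surface, if the arm or the gripper's body presses on something with over 40 N, if the wrist force passes 120 N, or if a joint passes its speed limit or range.

## Working session

There is one attempt and no reset: what is moved stays moved. The work goes in short steps, Python scripts to look and compute and a tool call to move; the robot and the scene stay as the last step left them, time stands still between calls to the robot, and variables do not carry over. Pictures are saved under pics/ and viewed, about 8 in all and at most 12, crops included, and the job is handed in when it is done.

Besides the shell and the picture viewer there is one more tool, called after "Call:" in YAML: its name, and indented under it one key for each argument. carry_out: Moves the arm, as the interface text tells. Its arguments: {"type":"object","properties":{"motion":{"type":"array"},"hand":{"type":"number"},"grip_force":{"type":"number"}},"required":["motion"]}

```bash
mkdir -p pics; cat > h.py <<'E'
import numpy as np, cv2
from plant import monitor, snapshot, workorder, finder
def cam(d):
    R=cv2.Rodrigues(np.array(d["rvec"],float))[0]; return R,np.array(d["tvec"],float).ravel()
def cloud(d):
    R,t=cam(d); z=d["range_z"].astype(float); v,u=np.mgrid[:384,:512]
    P=np.stack([(u-d["cx"])/d["fx"]*z,(v-d["cy"])/d["fy"]*z,z],-1)
    W=(P-t)@R; W[z<=0]=np.nan; return W
def save(d,n,box=None,s=1):
    im=d["frame"][:,:,::-1]
    if box: l,t,r,b=box; im=im[t:b,l:r]
    cv2.imwrite("pics/"+n,cv2.resize(im,None,fx=s,fy=s,interpolation=cv2.INTER_CUBIC))
E
cat > a.py <<'E'
from h import *
np.set_printoptions(precision=4,suppress=True)
ims=[]
for n in ["scene","top"]:
    d=snapshot(n); W=cloud(d); R,t=cam(d); print(n,"campos",-R.T@t)
    np.savez(n+".npz",W=W,f=d["frame"]); ims.append(d["frame"])
    for th in ["cap","tray","rod","rack","pin_knob","drum_mid","jar_mid","belt_mid","blank_mid","driver_mid"]:
        for m in finder.masks_of(d,th)[:3]:
            p=W[m["pixels"]]; p=p[~np.isnan(p[:,0])]
            if len(p)==0: continue
            zt=np.percentile(p[:,2],98); q=p[p[:,2]>zt-.006]
            print(th,round(m["p"],2),m["extent"],"med",np.median(p,0),"top",zt,q[:,:2].mean(0),"rng",np.percentile(p,3,0),np.percentile(p,97,0))
cv2.imwrite("pics/s.png",ims[0][:,:,::-1]);cv2.imwrite("pics/t.png",ims[1][:,:,::-1])
print(monitor.get_state())
E
python3 a.py
```

```text
scene campos [ 1.3341 -0.2619  1.0249]
cap 0.64 [213.4, 184.2, 231.3, 208.2] med [ 0.5718 -0.0585  0.1559] top 0.19180551121886585 [ 0.5661 -0.0587] rng [ 0.5529 -0.0791  0.1403] [ 0.5865 -0.0391  0.1917]
cap 0.6 [194.4, 172.2, 216.7, 192.4] med [ 0.3659 -0.0481  0.0219] top 0.058093587800208894 [ 0.3629 -0.0469] rng [ 0.3451 -0.0677  0.003 ] [ 0.3833 -0.0273  0.0578]
tray 0.75 [311.3, 158.8, 377.7, 203.4] med [0.4883 0.3343 0.0047] top 0.019254965723499447 [0.498  0.3302] rng [ 0.4149  0.266  -0.0003] [0.5641 0.3963 0.0183]
rod 0.67 [111.4, 205.5, 131.2, 243.1] med [ 0.5295 -0.3038  0.1663] top 0.17379625864534626 [ 0.5291 -0.3035] rng [ 0.5015 -0.3155  0.0647] [ 0.5539 -0.29    0.1736]
rod 0.38 [213.3, 188.1, 233.8, 215.7] med [ 0.5731 -0.0597  0.1554] top 0.1916585389121772 [ 0.5677 -0.0605] rng [ 0.5537 -0.0803  0.1364] [ 0.5865 -0.0411  0.1916]
rack 0.96 [103.8, 206.3, 145.0, 264.3] med [ 0.5219 -0.311   0.0587] top 0.06392684231275254 [ 0.4941 -0.3111] rng [ 0.4142 -0.3423  0.0009] [ 0.5575 -0.2761  0.0635]
rack 0.52 [213.7, 189.0, 250.9, 236.0] med [ 0.5485 -0.0239  0.0728] to
[... 3597 characters left out ...]
[ 0.4886 -0.1268  0.0255]
driver_mid 0.87 [249.3, 99.3, 283.6, 166.6] med [ 0.732  -0.0298  0.0229] top 0.027987313172032294 [ 0.739  -0.0329] rng [ 0.617  -0.0566  0.0132] [0.7774 0.0253 0.0278]
{'clock': 1.1, 'q': array([ 1.3418,  0.6891, -0.1946,  1.5653,  0.1573,  0.9025, -0.2151]), 'qd': array([-0.0001,  0.0008,  0.0001, -0.0002,  0.0021, -0.0023,  0.0006]), 'joint_torque': array([  0.0006, -52.7504,  -1.2671, -15.3751,  -0.0519,  -0.0007,
         0.    ]), 'tool_pos': array([ 0.1624, -0.6035,  0.3027]), 'eef_rot': array([ 0.9914,  0.1311, -0.    ,  0.    ]), 'contact_force': array([-0.1449, -1.2214,  0.8632]), 'moment': array([-0.0363,  0.0368,  0.0803]), 'opening': 1.001794177383953}
```

View pics/s.png

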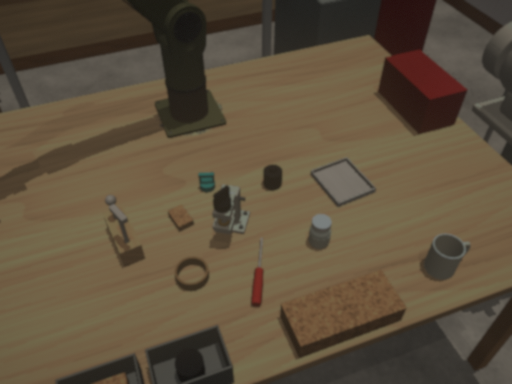

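View pics/t.png

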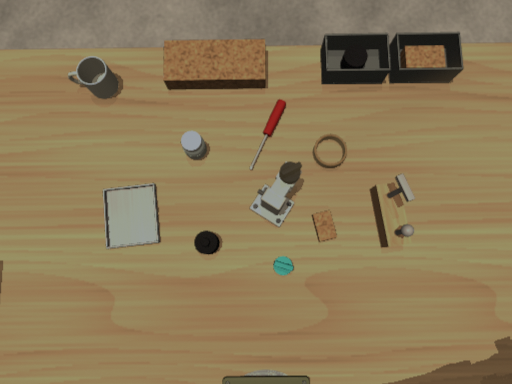

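The black cap sits on the bracket (scene ~(222,197), top ~(289,172)). The turquoise look-alike is at top (284,266), the tray at top (132,216), and the rod's T at top (404,188) with the knob pin at (407,231). Next I need exact bar centres and angles.

```bash
cat > b.py <<'E'
import numpy as np,cv2
np.set_printoptions(precision=4,suppress=True)
def box(n,W,m,name):
    q=W[m][:,:2]; 
    if len(q)<6: print(n,name,len(q)); return
    r=cv2.minAreaRect((q*1000).astype(np.float32)); e,v=np.linalg.eigh(np.cov(q.T)); a=np.degrees(np.arctan2(v[1,1],v[0,1]))
    print(n,name,len(q),"mean",q.mean(0),"rect",r,"pca",a)
for n in ["scene","top"]:
    W=np.load(n+".npz")["W"]; x,y,z=W[...,0],W[...,1],W[...,2]
    near=lambda c,r:(np.hypot(x-c[0],y-c[1])<r)
    box(n,W,near((.564,-.058),.04)&(z>.184)&(z<.2),"capbar")
    box(n,W,near((.564,-.058),.04)&(z>.155)&(z<.178),"captop")
    box(n,W,near((.524,-.303),.045)&(z>.168)&(z<.18),"rodbar")
    box(n,W,near((.435,-.315),.03)&(z>.12)&(z<.18),"knob")
    box(n,W,near((.48,-.306),.1)&(z>.055)&(z<.066),"rack")
    box(n,W,near((.52,-.03),.07)&(z>.122)&(z<.135),"column")
    box(n,W,near((.489,.332),.12)&(z>.012)&(z<.022),"trayrim")
E
python3 b.py
```

```text
scene capbar 91 mean [ 0.5666 -0.0598] rect ((565.2335815429688, -59.317771911621094), (12.619028091430664, 43.796478271484375), 24.91536521911621) pca 113.84896663924808
scene captop 111 mean [ 0.569  -0.0589] rect ((570.153076171875, -58.41289520263672), (36.17374038696289, 45.70719528198242), 19.33673858642578) pca 111.8736448524408
scene rodbar 128 mean [ 0.5266 -0.3045] rect ((527.1442260742188, -304.7054748535156), (59.90610885620117, 16.942153930664062), 20.29720115661621) pca -158.8438434682462
scene knob 95 mean [ 0.4412 -0.3162] rect ((438.32000732421875, -315.4462890625), (23.455604553222656, 26.8231201171875), 23.60263442993164) pca 95.03058872858779
scene rack 768 mean [ 0.4934 -0.3111] rect ((481.7120666503906, -310.282958984375), (153.4196319580078, 56.06839370727539), 8.00255012512207) pca -168.76645900911075
scene column 172 mean [ 0.5298 -0.0231] rect ((537.4786376953125, -37.92116928100586), (50.891639709472656, 99.42216491699219), 59.885013580322266) pca 153.45117270887985
scene trayrim 332 mean [0.4915 0.3329] rect ((488.89263916015625, 331.56683349609375), (156.
[... 550 characters left out ...]
703918457) pca -158.2466956559051
top knob 130 mean [ 0.4349 -0.3135] rect ((435.2529602050781, -315.24896240234375), (24.462600708007812, 26.394487380981445), 0.06549515575170517) pca -168.93875016637423
top rack 1321 mean [ 0.4794 -0.3071] rect ((480.1297607421875, -309.76080322265625), (150.0056915283203, 57.81726837158203), 8.169179916381836) pca -172.68263619871033
top column 566 mean [ 0.5217 -0.0299] rect ((528.420654296875, -33.9287109375), (49.70282745361328, 77.07820892333984), 57.29938507080078) pca 146.29627282074816
top trayrim 429 mean [0.4896 0.332 ] rect ((489.3184814453125, 331.7230529785156), (151.0116729736328, 130.9759521484375), 6.271725177764893) pca -177.48204996193562
```

```bash
cat > plan.py <<'E'
# usage: plan.py gx gy gz yawdeg(tool x) -> rows bringing grasp point there, tool down
import sys; from h import *
from scipy.spatial.transform import Rotation as Ro, Slerp
g=np.array([float(v) for v in sys.argv[1:4]]); yaw=np.radians(float(sys.argv[4]))
s=monitor.get_state(); p=s["tool_pos"]; r=Ro.from_quat(s["eef_rot"])
x=np.array([np.cos(yaw),np.sin(yaw),0]); z=np.array([0,0,-1.]); T=Ro.from_matrix(np.stack([x,np.cross(z,x),z],1))
t=g+[0,0,.045]; d=(r.inv()*T).as_rotvec(); n=max(1,int(np.ceil(max(np.linalg.norm(t-p)/.055,np.linalg.norm(d)/.165))))
print("clock",s["clock"],"grasp",(p+r.apply([0,0,.045])).round(4),"open",s["opening"],"F",s["contact_force"].round(2),"q",s["q"].round(2),"rows",n)
for i in range(n):
    sh=(r*Ro.from_rotvec(d*i/n)).inv().apply((t-p)/n)*100
    print(", ".join(f"{v:g}" for v in [*sh.round(2),*(d/n).round(3)]),end=(",\n" if i%8!=7 else ",\n--\n"))
E
python3 plan.py .5647 -.0588 .25 115
```

```text
clock 1.1 grasp [ 0.1624 -0.6035  0.2577] open 1.001794177383953 F [-0.14 -1.22  0.86] q [ 1.34  0.69 -0.19  1.57  0.16  0.9  -0.22] rows 13
4.08, -3.24, 0.06, 0, 0, -0.134,
4.47, -2.67, 0.06, 0, 0, -0.134,
4.79, -2.05, 0.06, 0, 0, -0.134,
5.02, -1.39, 0.06, 0, 0, -0.134,
5.16, -0.7, 0.06, 0, 0, -0.134,
5.21, -0, 0.06, 0, 0, -0.134,
5.16, 0.69, 0.06, 0, 0, -0.134,
5.02, 1.38, 0.06, 0, 0, -0.134,
--
4.79, 2.04, 0.06, 0, 0, -0.134,
4.48, 2.66, 0.06, 0, 0, -0.134,
4.08, 3.23, 0.06, 0, 0, -0.134,
3.61, 3.75, 0.06, 0, 0, -0.134,
3.08, 4.2, 0.06, 0, 0, -0.134,
```

Call:
carry_out:
  motion: [4.08,-3.24,0.06,0,0,-0.134,4.47,-2.67,0.06,0,0,-0.134,4.79,-2.05,0.06,0,0,-0.134,5.02,-1.39,0.06,0,0,-0.134,5.16,-0.7,0.06,0,0,-0.134,5.21,0,0.06,0,0,-0.134,5.16,0.69,0.06,0,0,-0.134,5.02,1.38,0.06,0,0,-0.134]
  hand: 8.8

```text
clock: 2.1
tool_pos: [0.4111, -0.2674, 0.2982]
eef_rot: [0.784, 0.621, 0.0, 0.0]
contact_force: [0.8, -0.8, -0.1]
opening: 0.998
```

Call:
carry_out:
  motion: [4.79,2.04,0.06,0,0,-0.134,4.48,2.66,0.06,0,0,-0.134,4.08,3.23,0.06,0,0,-0.134,3.61,3.75,0.06,0,0,-0.134,3.08,4.2,0.06,0,0,-0.134,0,0,0,0,0,0,0,0,0,0,0,0]

```text
clock: 2.98
tool_pos: [0.5648, -0.0602, 0.2946]
eef_rot: [0.539, 0.842, -0.001, -0.0]
contact_force: [0.0, -1.1, 0.9]
opening: 1.0
```

```bash
python3 plan.py .5647 -.0588 .186 115
```

```text
clock 2.975 grasp [ 0.5647 -0.0603  0.2496] open 1.0002823341283484 F [ 0.02 -1.09  0.93] q [ 0.39  0.68 -0.63  1.74  0.5   0.89 -0.02] rows 2
0.07, 0.03, 3.18, -0.001, 0, -0.002,
0.07, 0.03, 3.18, -0.001, 0, -0.002,
```

Call:
carry_out:
  motion: [0.07,0.03,2.0,0,0,0,0.07,0.03,2.0,0,0,0,0,0,1.4,0,0,0,0,0,0.9,0,0,0,0,0,0,0,0,0]

```text
clock: 3.6
tool_pos: [0.5649, -0.0584, 0.2316]
eef_rot: [0.539, 0.843, -0.0, -0.0]
contact_force: [0.7, -0.1, 1.3]
opening: 1.0
```

Call:
carry_out:
  motion: [0,0,0,0,0,0,0,0,0,0,0,0,0,0,0,0,0,0,0,0,0,0,0,0,0,0,0,0,0,0,0,0,0,0,0,0]
  hand: 0
  grip_force: 20

```text
clock: 4.35
tool_pos: [0.5652, -0.0579, 0.2319]
eef_rot: [0.538, 0.843, -0.0, 0.0]
contact_force: [0.0, 0.3, 0.5]
opening: 0.344
```

```bash
python3 plan.py .5647 -.0588 .26 115
```

```text
clock 4.35 grasp [ 0.5652 -0.0579  0.1869] open 0.34388509633198944 F [0.01 0.35 0.55] q [ 0.35  0.76 -0.57  1.8   0.57  0.76 -0.09] rows 2
-0.03, -0.04, -3.65, -0, 0, -0.001,
-0.03, -0.04, -3.65, -0, 0, -0.001,
```

Fingers are still closing, so I'll wait before lifting.

Call:
carry_out:
  motion: [0,0,0,0,0,0,0,0,0,0,0,0,0,0,0,0,0,0,0,0,0,0,0,0]

```text
clock: 4.85
tool_pos: [0.5651, -0.058, 0.2319]
eef_rot: [0.538, 0.843, -0.0, -0.0]
contact_force: [0.6, -0.7, -0.8]
opening: 0.13
```

Call:
carry_out:
  motion: [0,0,-1.0,0,0,0,0,0,-2.0,0,0,0,0,0,-2.0,0,0,0,0,0,-2.5,0,0,0,0,0,0,0,0,0]

```text
clock: 5.48
tool_pos: [0.5662, -0.0576, 0.309]
eef_rot: [0.538, 0.843, 0.001, 0.002]
contact_force: [1.3, -0.1, -1.4]
opening: 0.131
```

```bash
cat > c.py <<'E'
from h import *
d=snapshot("scene"); save(d,"cap_lift.png",(150,120,310,260),4)
E
python3 c.py; python3 plan.py .489 .331 .18 157
```

```text
clock 5.525 grasp [ 0.5655 -0.0579  0.2626] open 0.1341464999977027 F [-0.16 -0.03 -1.08] q [ 0.39  0.67 -0.64  1.72  0.48  0.91 -0.01] rows 8
4.81, 1.17, 1.03, 0, 0, -0.092,
4.69, 1.61, 1.03, 0, 0, -0.092,
4.52, 2.04, 1.03, 0, 0, -0.092,
4.31, 2.44, 1.03, 0, 0, -0.092,
4.07, 2.83, 1.03, 0, 0, -0.092,
3.79, 3.19, 1.03, 0, 0, -0.092,
3.48, 3.52, 1.03, 0, 0, -0.092,
3.14, 3.83, 1.03, 0, 0, -0.092,
--
```

View pics/cap_lift.png

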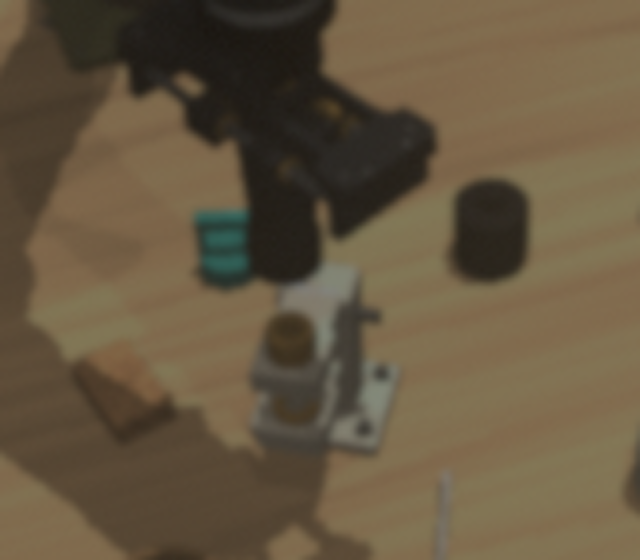

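The cap is held in the fingers, clear of the now bare brass bushing (crop ~(290,335)). Carrying it to the tray.

Call:
carry_out:
  motion: [4.81,1.17,0.5,0,0,-0.092,4.69,1.61,1.03,0,0,-0.092,4.52,2.04,1.03,0,0,-0.092,4.31,2.44,1.03,0,0,-0.092,4.07,2.83,1.03,0,0,-0.092,3.79,3.19,1.03,0,0,-0.092,3.48,3.52,1.03,0,0,-0.092,3.14,3.83,1.03,0,0,-0.092]

```text
clock: 6.52
tool_pos: [0.4877, 0.3319, 0.2282]
eef_rot: [0.197, 0.98, -0.001, -0.001]
contact_force: [0.9, 0.4, 0.8]
opening: 0.13
```

Call:
carry_out:
  motion: [0,0,0,0,0,0,0,0,0,0,0,0]

```text
clock: 6.78
tool_pos: [0.4884, 0.3298, 0.2287]
eef_rot: [0.199, 0.98, -0.001, -0.0]
contact_force: [0.1, -0.2, -0.7]
opening: 0.131
```

```bash
cat > e.py <<'E'
from h import *
np.set_printoptions(precision=4,suppress=True)
from b import box
for n in ["scene","top"]:
    d=snapshot(n); W=cloud(d); x,y,z=W[...,0],W[...,1],W[...,2]; np.savez(n+"2.npz",W=W,f=d["frame"])
    near=np.hypot(x-.565,y+.058)<.03
    m=near&(z>.144)&(z<.158); box(n,W,m,"bushtop")
    if m.any():
        print(cv2.minEnclosingCircle((W[m][:,:2]*1000).astype(np.float32)),np.median(W[m][:,2]))
        v,u=np.where(m); print("pix",u.min(),u.max(),v.min(),v.max())
    save(d,f"bush_{n}.png",(190,160,260,230) if n=="scene" else (250,140,320,210),8)
E
sed -i 's/^for n in/if __name__=="__main__":\n  for n in/; ' b.py; python3 - <<'E'
L=open('b.py').read().split('\n');i=[k for k,l in enumerate(L) if 'for n in' in l][0]
L[i+1:]=['  '+l for l in L[i+1:]];open('b.py','w').write('\n'.join(L))
E
python3 e.py; python3 plan.py .489 .331 .061 157
```

```text
scene bushtop 98 mean [ 0.5667 -0.0583] rect ((565.8165283203125, -57.722293853759766), (29.616445541381836, 31.115501403808594), 66.26638793945312) pca 152.7681841036963
((565.4324951171875, -57.75887680053711), 16.3249454498291) 0.14923808316862952
pix 217 229 197 207
top bushtop 125 mean [ 0.5645 -0.0577] rect ((564.7054443359375, -57.81367492675781), (29.981658935546875, 29.912559509277344), 44.441341400146484) pca 154.73392572391413
((564.665283203125, -57.54029083251953), 15.809306144714355) 0.1497429840275709
pix 282 296 165 178
clock 6.875 grasp [0.4891 0.3289 0.1843] open 0.1340267452858703 F [ 0.34  0.05 -0.81] q [-0.27  0.82 -0.72  1.73  0.69  0.86 -0.14] rows 3
0.03, 0.07, 4.11, -0.001, 0, -0.001,
0.03, 0.07, 4.11, -0.001, 0, -0.001,
0.03, 0.06, 4.11, -0.001, 0, -0.001,
```

Call:
carry_out:
  motion: [0.03,0.07,4.0,0,0,0,0.03,0.07,4.0,0,0,0,0.03,0.06,3.0,0,0,0,0,0,1.3,0,0,0,0,0,0,0,0,0]

```text
clock: 7.5
tool_pos: [0.4887, 0.3322, 0.1066]
eef_rot: [0.2, 0.98, -0.001, -0.0]
contact_force: [0.5, -0.2, -0.6]
opening: 0.136
```

Call:
carry_out:
  motion: [0,0,0.2,0,0,0,0,0,0.2,0,0,0,0,0,0,0,0,0]

```text
clock: 7.88
tool_pos: [0.4887, 0.3332, 0.1033]
eef_rot: [0.199, 0.98, 0.0, 0.0]
contact_force: [0.3, 0.0, -0.8]
opening: 0.134
```

Call:
carry_out:
  motion: [0,0,0.1,0,0,0,0,0,0.1,0,0,0,0,0,0,0,0,0]

```text
clock: 8.25
tool_pos: [0.4886, 0.3331, 0.1018]
eef_rot: [0.199, 0.98, -0.0, 0.0]
contact_force: [-1.4, -2.5, 8.0]
opening: 0.131
```

Contact felt (8 N). Releasing, then rising.

Call:
carry_out:
  motion: [0,0,-0.05,0,0,0,0,0,0,0,0,0,0,0,0,0,0,0,0,0,0,0,0,0,0,0,0,0,0,0]
  hand: 6

```text
clock: 8.88
tool_pos: [0.4884, 0.3331, 0.1012]
eef_rot: [0.199, 0.98, -0.0, -0.0]
contact_force: [-0.2, 0.1, 0.0]
opening: 0.668
```

Call:
carry_out:
  motion: [0,0,-1.0,0,0,0,0,0,-3,0,0,0,0,0,-5,0,0,0,0,0,-5,0,0,0,0,0,0,0,0,0]
  hand: 8.8

```text
clock: 9.5
tool_pos: [0.4895, 0.3351, 0.2459]
eef_rot: [0.199, 0.98, 0.004, 0.002]
contact_force: [-0.1, -0.5, 0.7]
opening: 0.997
```

```bash
cat > c.py <<'E'
from h import *
d=snapshot("scene"); save(d,"cap_tray.png",(270,110,430,230),4)
W=cloud(d);z=W[...,2];m=(np.hypot(W[...,0]-.489,W[...,1]-.332)<.05)&(z>.04)&(z<.08);print(m.sum(),W[m].mean(0),np.percentile(W[m][:,2],[50,98]))
E
python3 c.py; python3 plan.py .5255 -.3038 .26 21.5
```

```text
74 [0.49336823 0.32790366 0.05670065] [0.05881896 0.06305982]
clock 9.55 grasp [0.4891 0.3339 0.1985] open 0.9984198600962279 F [-0.43  0.48 -0.59] q [-0.27  0.81 -0.73  1.71  0.68  0.88 -0.13] rows 15
-1.88, -3.82, -0.42, 0, -0, 0.158,
-2.46, -3.47, -0.42, 0, -0, 0.158,
-2.98, -3.04, -0.42, 0, -0, 0.158,
-3.42, -2.54, -0.42, 0, -0, 0.158,
-3.77, -1.97, -0.41, 0, -0, 0.158,
-4.04, -1.35, -0.41, 0, -0, 0.158,
-4.2, -0.7, -0.41, 0, -0, 0.158,
-4.26, -0.04, -0.41, 0, -0, 0.158,
--
-4.21, 0.63, -0.41, 0, -0, 0.158,
-4.06, 1.29, -0.41, 0, -0, 0.158,
-3.81, 1.91, -0.41, 0, -0, 0.158,
-3.46, 2.48, -0.41, 0, -0, 0.158,
-3.03, 2.99, -0.41, 0, -0, 0.158,
-2.52, 3.43, -0.41, 0, -0, 0.158,
-1.95, 3.78, -0.41, 0, -0, 0.158,
```

View pics/cap_tray.png

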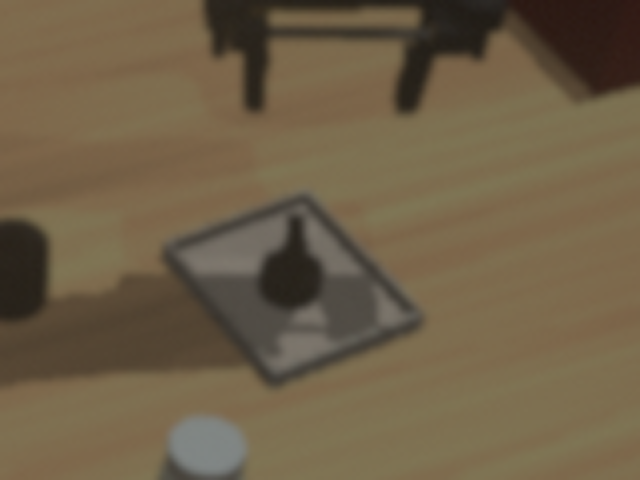

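The cap stands upright in the tray (crop (290,270)), let go. On to the rod.

Call:
carry_out:
  motion: [-1.88,-3.82,-0.42,0,0,0.158,-2.46,-3.47,-0.42,0,0,0.158,-2.98,-3.04,-0.42,0,0,0.158,-3.42,-2.54,-0.42,0,0,0.158,-3.77,-1.97,-0.41,0,0,0.158,-4.04,-1.35,-0.41,0,0,0.158,-4.2,-0.7,-0.41,0,0,0.158,-4.26,-0.04,-0.41,0,0,0.158]

```text
clock: 10.55
tool_pos: [0.507, -0.0086, 0.2736]
eef_rot: [0.741, 0.671, -0.001, -0.001]
contact_force: [-0.1, 0.4, -0.7]
opening: 1.0
```

Call:
carry_out:
  motion: [-4.21,0.63,-0.41,0,0,0.158,-4.06,1.29,-0.41,0,0,0.158,-3.81,1.91,-0.41,0,0,0.158,-3.46,2.48,-0.41,0,0,0.158,-3.03,2.99,-0.41,0,0,0.158,-2.52,3.43,-0.41,0,0,0.158,-1.95,3.78,-0.41,0,0,0.158,0,0,0,0,0,0]

```text
clock: 11.55
tool_pos: [0.5222, -0.3088, 0.302]
eef_rot: [0.984, 0.181, -0.002, 0.001]
contact_force: [0.1, -0.3, -0.9]
opening: 0.995
```

```bash
python3 plan.py .5252 -.3036 .165 21.5
```

```text
clock 11.55 grasp [ 0.5221 -0.309   0.257 ] open 0.9951819424804215 F [ 0.1  -0.32 -0.86] q [ 0.56  0.66 -0.18  1.62  0.15  0.87 -0.89] rows 2
0.25, -0.2, 4.6, 0.001, 0.002, -0.006,
0.24, -0.19, 4.6, 0.001, 0.002, -0.006,
```

Call:
carry_out:
  motion: [0.2,-0.2,0,0,0,0,0,0,0,0,0,0]

```text
clock: 11.8
tool_pos: [0.5253, -0.2996, 0.3027]
eef_rot: [0.983, 0.186, -0.0, -0.001]
contact_force: [-0.1, 0.0, 0.3]
opening: 0.998
```

```bash
python3 plan.py .5252 -.3036 .165 21.5
```

```text
clock 11.8 grasp [ 0.5253 -0.2995  0.2577] open 0.9981274085823553 F [-0.11  0.03  0.29] q [ 0.55  0.66 -0.19  1.63  0.15  0.87 -0.89] rows 2
-0.08, 0.19, 4.63, -0.001, 0, -0,
-0.08, 0.19, 4.63, -0.001, 0, -0,
```

Call:
carry_out:
  motion: [-0.08,0.19,2.5,0,0,0,-0.08,0.19,2.5,0,0,0,0,0,2.5,0,0,0,0,0,1.75,0,0,0,0,0,0,0,0,0,0,0,0,0,0,0]

```text
clock: 12.55
tool_pos: [0.5255, -0.306, 0.2115]
eef_rot: [0.983, 0.185, 0.001, 0.0]
contact_force: [-0.2, 0.7, 0.2]
opening: 0.997
```

```bash
python3 plan.py .5252 -.3036 .165 21.5
```

```text
clock 12.55 grasp [ 0.5256 -0.306   0.1665] open 0.9966091994284758 F [-0.22  0.74  0.19] q [ 0.54  0.78 -0.16  1.7   0.18  0.67 -0.92] rows 1
0.06, -0.23, 0.15, 0.001, -0.001, -0.004,
```

Call:
carry_out:
  motion: [0,-0.2,0.1,0,0,0,0,0,0,0,0,0,0,0,0,0,0,0,0,0,0,0,0,0,0,0,0,0,0,0,0,0,0,0,0,0,0,0,0,0,0,0,0,0,0,0,0,0]
  hand: 0
  grip_force: 40

```text
clock: 13.55
tool_pos: [0.5242, -0.3042, 0.2097]
eef_rot: [0.983, 0.184, -0.0, 0.0]
contact_force: [0.4, 0.4, -1.0]
opening: 0.173
```

Call:
carry_out:
  motion: [0,0,0,0,0,0,0,0,0,0,0,0,0,0,0,0,0,0]

```text
clock: 13.92
tool_pos: [0.5242, -0.3042, 0.2097]
eef_rot: [0.983, 0.184, 0.0, 0.0]
contact_force: [0.2, 0.1, -0.8]
opening: 0.179
```

Call:
carry_out:
  motion: [0,0,-1.5,0,0,0,0,0,-2.5,0,0,0,0,0,-2.5,0,0,0,0,0,-3,0,0,0,0,0,-3.5,0,0,0,0,0,-3.5,0,0,0,0,0,-1.5,0,0,0,0,0,0,0,0,0]

```text
clock: 14.92
tool_pos: [0.5243, -0.3042, 0.3905]
eef_rot: [0.983, 0.184, 0.001, 0.001]
contact_force: [0.1, -0.3, -2.7]
opening: 0.171
```

```bash
cat > f.py <<'E'
# rod state seen by both cameras: handle bar and shank line
from h import *
np.set_printoptions(precision=4,suppress=True)
import sys
from scipy.spatial.transform import Rotation as Ro
s=monitor.get_state(); g=s["tool_pos"]+Ro.from_quat(s["eef_rot"]).apply([0,0,.045]); print("clock",s["clock"],"grasp",g,"F",s["contact_force"].round(2),"open",s["opening"])
for n in ["scene","top"]:
    d=snapshot(n); W=cloud(d); x,y,z=W[...,0],W[...,1],W[...,2]
    m=(np.hypot(x-g[0],y-g[1])<.04)&(z<g[2]-.025)&(z>g[2]-.165)
    R,t=cam(d); c=-R.T@t; q=W[m]; print(n,m.sum())
    for a,b in [(.03,.06),(.06,.09),(.09,.12),(.12,.15)]:
        k=(q[:,2]<g[2]-a)&(q[:,2]>g[2]-b)
        if k.sum()>4:
            u=q[k]; w=u.mean(0); e=(w-c)[:2]; e/=np.linalg.norm(e); print(b,k.sum(),"axis est",w[:2]+e*.0047,"z",w[2],"off",w[:2]+e*.0047-g[:2])
    if q.size: print("zmin",np.nanpercentile(q[:,2],[1,3]))
    if n=="scene":
        uv,_=cv2.projectPoints(g-[0,0,.09],np.array(d["rvec"],float),np.array(d["tvec"],float),np.array([[d["fx"],0,d["cx"]],[0,d["fy"],d["cy"]],[0,0,1]]),None); u,v=uv.ravel().astype(int)
        save(d,sys.argv[1],(max(u-50,0),max(v-50,0),u+50,v+50),6)
E
python3 f.py rodlift.png; python3 plan.py .565 -.0577 .335 50
```

```text
clock 14.925 grasp [ 0.5243 -0.3042  0.3455] F [ 0.14 -0.28 -2.72] open 0.17063473924762926
scene 224
0.06 59 axis est [ 0.5237 -0.3051] z 0.30026908400941255 off [-0.0007 -0.0009]
0.09 56 axis est [ 0.5236 -0.3049] z 0.2696192500442374 off [-0.0007 -0.0007]
0.12 50 axis est [ 0.5246 -0.3047] z 0.24034034495915807 off [ 0.0003 -0.0005]
0.15 49 axis est [ 0.5245 -0.3046] z 0.21101468918436395 off [ 0.0002 -0.0004]
zmin [0.1948 0.199 ]
top 1
zmin [0.1937 0.1937]
clock 15.025 grasp [ 0.5234 -0.3038  0.3434] open 0.17393965314133264 F [-0.41 -0.5  -1.73] q [ 0.56  0.58 -0.2   1.51  0.12  1.07 -0.86] rows 5
2.56, -4.29, 0.17, -0, 0, -0.1,
2.98, -4.01, 0.17, -0, 0, -0.1,
3.36, -3.69, 0.17, -0, 0, -0.1,
3.71, -3.34, 0.17, -0, 0, -0.1,
4.03, -2.95, 0.17, -0, 0, -0.1,
```

View pics/rodlift.png

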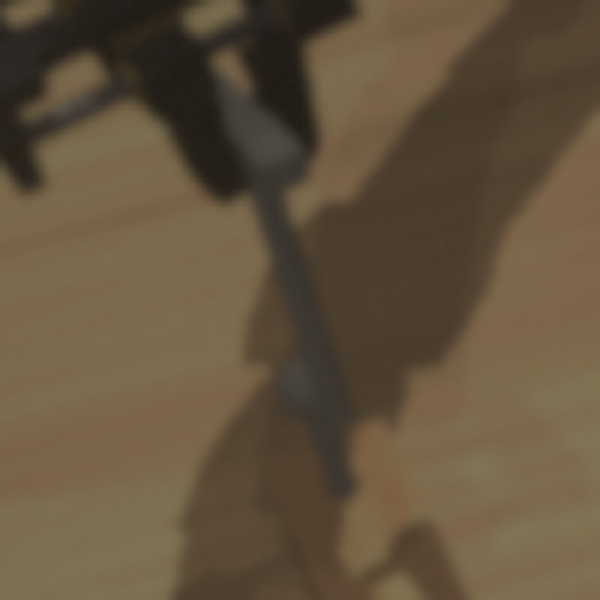

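The rod hangs upright in the grip; the seen axis is within 1 mm of the grasp point. Moving over the bushing without turning.

```bash
python3 plan.py .565 -.0575 .335 21.5
```

```text
clock 15.025 grasp [ 0.5234 -0.3038  0.3434] open 0.17393965314133264 F [-0.41 -0.5  -1.73] q [ 0.56  0.58 -0.2   1.51  0.12  1.07 -0.86] rows 5
2.56, -4.29, 0.17, -0, 0, -0.001,
2.56, -4.29, 0.17, -0, 0, -0.001,
2.57, -4.29, 0.17, -0, 0, -0.001,
2.57, -4.28, 0.17, -0, 0, -0.001,
2.57, -4.28, 0.17, -0, 0, -0.001,
```

Call:
carry_out:
  motion: [1.5,-2.5,0,0,0,0,2.5,-4.2,0.2,0,0,0,2.5,-4.2,0.2,0,0,0,2.5,-4.2,0.2,0,0,0,2.3,-3.8,0.2,0,0,0,1.5,-2.5,0,0,0,0,0,0,0,0,0,0,0,0,0,0,0,0]

```text
clock: 16.02
tool_pos: [0.5654, -0.0597, 0.3806]
eef_rot: [0.983, 0.184, -0.001, 0.0]
contact_force: [-0.4, -1.1, -1.6]
opening: 0.175
```

```bash
python3 f.py over1.png; python3 plan.py .565 -.0575 .318 21.5
```

```text
clock 16.025 grasp [ 0.5652 -0.0597  0.3356] F [-0.4  -1.06 -1.63] open 0.17454749551370397
scene 199
0.06 52 axis est [ 0.5645 -0.0606] z 0.29039385913375215 off [-0.0008 -0.0008]
0.09 48 axis est [ 0.5639 -0.0607] z 0.2605583688436061 off [-0.0014 -0.001 ]
0.12 50 axis est [ 0.5642 -0.0601] z 0.23061484758369372 off [-0.0011 -0.0004]
0.15 41 axis est [ 0.5648 -0.06  ] z 0.2010511421638798 off [-0.0004 -0.0003]
zmin [0.1862 0.1903]
top 25
0.12 7 axis est [ 0.5643 -0.0623] z 0.22733775942830947 off [-0.001  -0.0026]
0.15 17 axis est [ 0.5652 -0.0609] z 0.20120908583800623 off [-0.     -0.0012]
zmin [0.1856 0.1864]
clock 16.125 grasp [ 0.5654 -0.0603  0.3361] open 0.17389113932282632 F [ 0.15 -0.37 -2.56] q [ 0.15  0.53 -0.2   1.63  0.12  1.   -1.3 ] rows 1
0.05, -0.27, 1.81, 0.001, 0.002, -0.007,
```

View pics/over1.png

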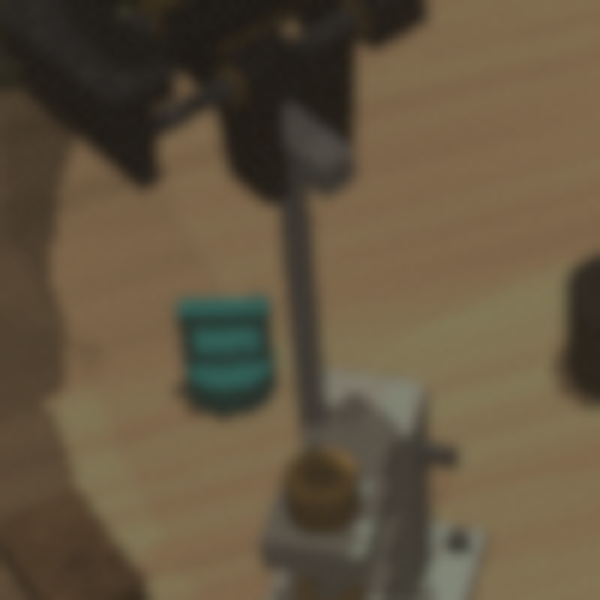

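Call:
carry_out:
  motion: [0.12,-0.24,0.5,0,0,0,0,0,1.2,0,0,0,0,0,1.2,0,0,0,0,0,0,0,0,0,0,0,0,0,0,0]

```text
clock: 16.75
tool_pos: [0.5663, -0.0557, 0.3527]
eef_rot: [0.983, 0.184, 0.0, 0.0]
contact_force: [0.3, 0.2, -1.6]
opening: 0.173
```

```bash
python3 f.py over2.png; python3 plan.py .565 -.0575 .30 21.5
```

```text
clock 16.75 grasp [ 0.5663 -0.0557  0.3077] F [ 0.33  0.24 -1.55] open 0.17293434726399343
scene 273
0.06 52 axis est [ 0.5656 -0.0562] z 0.26287277453748314 off [-0.0007 -0.0006]
0.09 47 axis est [ 0.5655 -0.056 ] z 0.2313450722454956 off [-0.0008 -0.0004]
0.12 43 axis est [ 0.5655 -0.0561] z 0.20150381613376625 off [-0.0009 -0.0004]
0.15 39 axis est [ 0.566 -0.056] z 0.17359052335351668 off [-0.0003 -0.0003]
zmin [0.1434 0.1452]
top 108
0.12 5 axis est [ 0.5657 -0.0575] z 0.19392917359608655 off [-0.0007 -0.0018]
0.15 11 axis est [ 0.5664 -0.0566] z 0.17255992561192424 off [ 0.0001 -0.0009]
zmin [0.1436 0.1455]
clock 16.85 grasp [ 0.5665 -0.0556  0.3081] open 0.1778666985405778 F [-0.08  1.26 -2.68] q [ 0.14  0.56 -0.2   1.67  0.13  0.92 -1.31] rows 1
-0.21, 0.12, 0.81, 0, -0.001, -0.004,
```

View pics/over2.png

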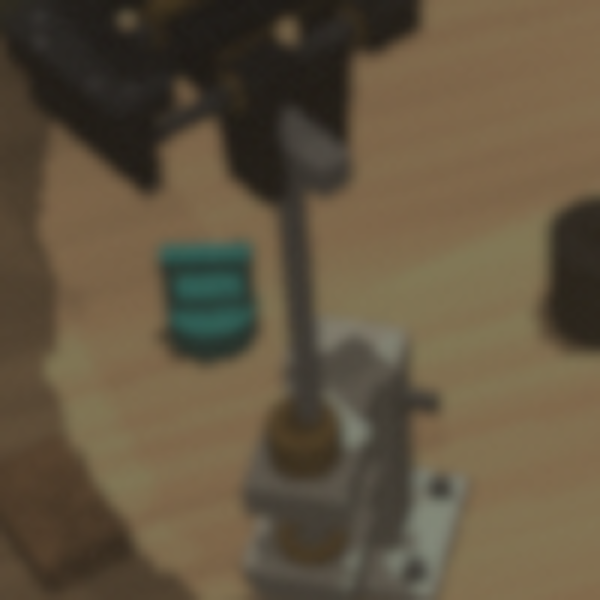

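The tip is just above the bushing (crop (310,410)), about 1.5–2 mm off. I'll correct that and enter gently.

Call:
carry_out:
  motion: [-0.13,0.09,0,0,0,0,0,0,0.4,0,0,0,0,0,0.4,0,0,0,0,0,0.4,0,0,0,0,0,0.4,0,0,0,0,0,0,0,0,0]

```text
clock: 17.6
tool_pos: [0.5651, -0.057, 0.3363]
eef_rot: [0.983, 0.184, -0.0, -0.0]
contact_force: [-0.7, -0.2, -1.1]
opening: 0.175
```

```bash
python3 f.py in1.png; python3 plan.py .565 -.0575 .26 21.5
```

```text
clock 17.6 grasp [ 0.5651 -0.057   0.2913] F [-0.68 -0.15 -1.08] open 0.17465430823377834
scene 428
0.06 51 axis est [ 0.5637 -0.0575] z 0.24645661072208877 off [-0.0013 -0.0005]
0.09 42 axis est [ 0.5641 -0.0577] z 0.21698640663435004 off [-0.001  -0.0007]
0.12 46 axis est [ 0.5642 -0.0572] z 0.18679937802659116 off [-0.0008 -0.0003]
0.15 120 axis est [ 0.5652 -0.0578] z 0.15095583680456537 off [ 0.0002 -0.0009]
zmin [0.1264 0.1269]
top 331
0.15 85 axis est [ 0.562  -0.0591] z 0.1498335854797797 off [-0.0031 -0.0021]
zmin [0.1264 0.1266]
clock 17.7 grasp [ 0.5653 -0.0569  0.2917] open 0.17320032427827375 F [ 0.06 -0.04 -2.41] q [ 0.14  0.57 -0.2   1.7   0.14  0.88 -1.32] rows 1
-0.05, 0.04, 3.17, 0, -0, -0.004,
```

View pics/in1.png

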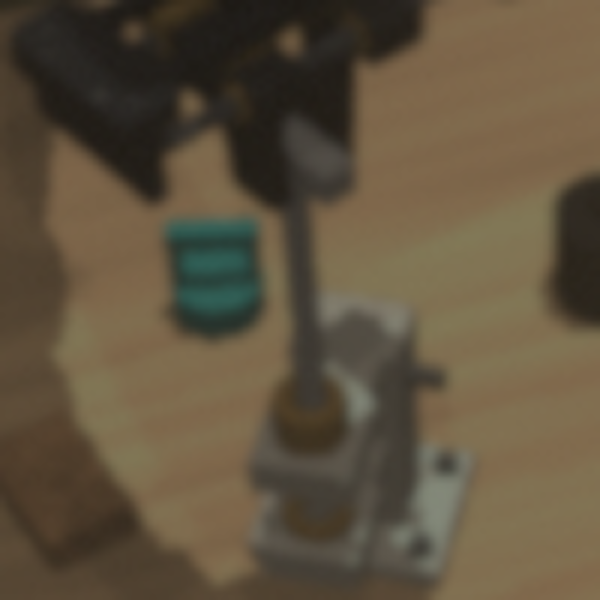

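The tip has entered the bore with no side force. Going down through to the gap.

Call:
carry_out:
  motion: [0,0,0.5,0,0,0,0,0,0.5,0,0,0,0,0,0.5,0,0,0,0,0,0.5,0,0,0,0,0,0.5,0,0,0,0,0,0.5,0,0,0,0,0,0.5,0,0,0,0,0,0,0,0,0]

```text
clock: 18.7
tool_pos: [0.5651, -0.057, 0.3013]
eef_rot: [0.983, 0.184, -0.0, -0.0]
contact_force: [0.2, 0.4, -1.9]
opening: 0.179
```

```bash
python3 f.py in2.png; python3 plan.py .565 -.0575 .24 21.5
```

```text
clock 18.7 grasp [ 0.565  -0.057   0.2563] F [ 0.2   0.41 -1.93] open 0.17921238341960546
scene 486
0.06 48 axis est [ 0.5644 -0.0577] z 0.2115179996388166 off [-0.0006 -0.0007]
0.09 39 axis est [ 0.5639 -0.0577] z 0.1814056386668748 off [-0.0011 -0.0007]
0.12 134 axis est [ 0.5659 -0.0582] z 0.14866860696931694 off [ 0.0009 -0.0013]
0.15 262 axis est [ 0.5678 -0.0567] z 0.12493874873378488 off [0.0028 0.0003]
zmin [0.1102 0.112 ]
top 284
0.12 42 axis est [ 0.5576 -0.0612] z 0.1476019048202029 off [-0.0074 -0.0042]
0.15 242 axis est [ 0.5494 -0.0495] z 0.12768698478654472 off [-0.0156  0.0075]
zmin [0.116  0.1237]
clock 18.8 grasp [ 0.5654 -0.057   0.2568] open 0.17743058738389925 F [-0.04 -0.98 -1.57] q [ 0.13  0.61 -0.19  1.74  0.15  0.8  -1.33] rows 1
-0.06, 0.03, 1.68, 0, -0, -0.004,
```

Call:
carry_out:
  motion: [0,0,0.5,0,0,0,0,0,0.5,0,0,0,0,0,0.5,0,0,0,0,0,0.5,0,0,0,0,0,0.5,0,0,0,0,0,0.5,0,0,0,0,0,0.5,0,0,0,0,0,0,0,0,0]

```text
clock: 19.8
tool_pos: [0.5651, -0.057, 0.2663]
eef_rot: [0.983, 0.184, -0.0, -0.0]
contact_force: [-0.4, 0.1, -2.3]
opening: 0.176
```

Now in the lower bore (tip ~0.071), still with no resistance.

Call:
carry_out:
  motion: [0,0,0.5,0,0,0,0,0,0.6,0,0,0,0,0,0.6,0,0,0,0,0,0.6,0,0,0,0,0,0.6,0,0,0,0,0,0.6,0,0,0,0,0,0.6,0,0,0,0,0,0,0,0,0]

```text
clock: 20.8
tool_pos: [0.565, -0.057, 0.2252]
eef_rot: [0.983, 0.184, -0.0, -0.0]
contact_force: [-0.2, 0.4, -2.9]
opening: 0.176
```

```bash
python3 f.py in3.png; cat > c.py <<'E'
from h import *
d=snapshot("scene"); save(d,"final.png",(180,120,300,240),5)
W=cloud(d); x,y,z=W[...,0],W[...,1],W[...,2]
m=(np.hypot(x-.565,y+.058)<.014)&(z<.052)&(z>.022); print("below lower arm",m.sum(), W[m].min(0) if m.any() else "")
m=(np.hypot(x-.565,y+.058)<.045)&(z>.165)&(z<.2); print(W[m][:,2].max() if m.any() else "")
E
python3 c.py
```

```text
clock 20.8 grasp [ 0.565  -0.057   0.1802] F [-0.18  0.36 -2.91] open 0.17558468002485883
scene 591
0.06 243 axis est [ 0.5702 -0.0589] z 0.13210278612867293 off [ 0.0052 -0.0019]
0.09 58 axis est [ 0.5764 -0.063 ] z 0.11417831013640858 off [ 0.0114 -0.006 ]
0.12 244 axis est [ 0.5688 -0.058 ] z 0.07309984692125848 off [ 0.0038 -0.0011]
0.15 34 axis est [ 0.5746 -0.0622] z 0.05550274341683667 off [ 0.0097 -0.0052]
zmin [0.0552 0.0583]
top 136
0.06 113 axis est [ 0.5427 -0.0497] z 0.12808373361058417 off [-0.0223  0.0072]
0.09 5 axis est [ 0.5429 -0.0671] z 0.11665438379018087 off [-0.0221 -0.0101]
0.12 17 axis est [ 0.5437 -0.0664] z 0.07127405624647357 off [-0.0213 -0.0094]
zmin [0.0638 0.07  ]
below lower arm 3 [ 0.56834004 -0.06183262  0.03017645]
0.19966282596134108
```

View pics/final.png

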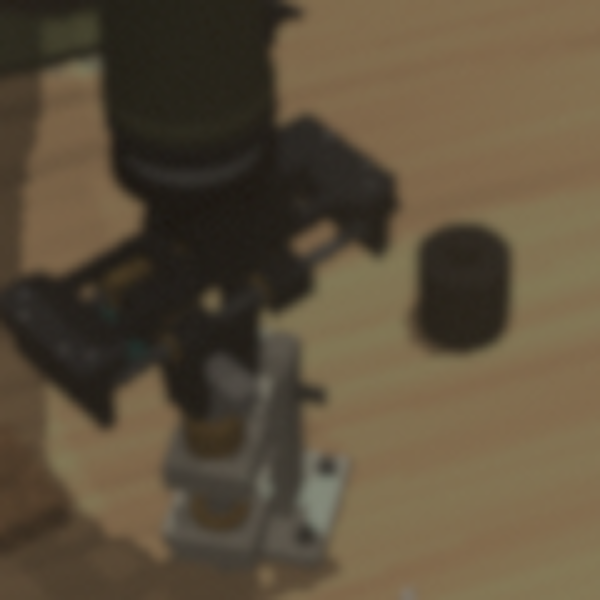

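The rod runs through both bushings, with its handle clear above the brass rim (crop (215,425)). I'll settle briefly and hand in.

Call:
carry_out:
  motion: [0,0,0,0,0,0,0,0,0,0,0,0,0,0,0,0,0,0,0,0,0,0,0,0]

```text
clock: 21.45
tool_pos: [0.5653, -0.057, 0.2258]
eef_rot: [0.983, 0.184, 0.0, 0.0]
contact_force: [-0.1, 0.4, -2.0]
opening: 0.175
```

```bash
python3 -c "
from h import *
print(monitor.get_state()['contact_force'],monitor.get_state()['opening']); print(workorder.finish_job())"
```

```text
[-0.10327024  0.37271476 -1.9912749 ] 0.17487290852195173
the job is handed in; nothing more can be done
None
```

I set the black cap down upright in the tray and let it go. I then drew the T-handled rod from the rack, threaded it through both bushings and handed the job in at about 21.5 s, still gripping the rod.

**Rod:** In the last checks the tip was about 29–30 mm above the bench, so about 25 mm shows below the lower arm. The handle centre was at about 182 mm, so the gap above the upper bushing is also close to 25 mm. The grasp point was within about 1 mm of the bushing axis, and the force reading (about 2 N downward) was roughly the rod's weight, so the bracket is not carrying it. The grip opening was 15 mm on the 16 mm crossbar, so it was still held.

**Less certain:**
- The final tip height comes mainly from the measured arm pose; only 3 camera points were visible below the lower arm, and they agree with it.
- The shank estimates from the last picture were unusable because the bracket was in the way.
- I checked the cap in a picture right after releasing it, but not again at the end. I did not re-measure the other pin or the other bench items, though nothing came near them.

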